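# Tap the tin lids home in order of size

## Task

The lids of the three round metal tins on the bench stand a little proud. With a fingertip press each lid lightly down until it is fully home, the smallest tin first, then the middle one, then the largest, touching no tin before its turn. Pick nothing up, leave the tins standing where they are, and do not disturb the weight, the crucible or the cork.

Things in the scene. Friction and masses are not known exactly. Their poses are not given: they have to be found in the camera images.
- tin_small: the small one of three loose round bare-metal tins, 48 mm across, standing upright; origin at the centre of its underside, z up along its axis
- lid_small (a joint): how far the lid of the small tin is pressed down, in m: 0 = 8 mm proud, 0.008 = fully home with the dark neck below its skirt covered. It starts at 0 to 0.003, moves down under about 4 N of push, stays where it is left and meets a firm stop when home; more than 25 N on a tin counts as rough
- lid_small_top (a point): centre of the flat top of the small tin's lid, the spot to press; it is 37 mm above the tin's underside at joint value 0 and 29 mm above it when home; the lid is 48 mm across, with a raised flat panel 38 mm across
- tin_middle: the middle one of three loose round bare-metal tins, 60 mm across, standing upright; origin at the centre of its underside, z up along its axis
- lid_middle (a joint): how far the lid of the middle tin is pressed down, in m: 0 = 8 mm proud, 0.008 = fully home with the dark neck below its skirt covered. It starts at 0 to 0.003, moves down under about 4 N of push, stays where it is left and meets a firm stop when home; more than 25 N on a tin counts as rough
- lid_middle_top (a point): centre of the flat top of the middle tin's lid, the spot to press; it is 43 mm above the tin's underside at joint value 0 and 35 mm above it when home; the lid is 60 mm across, with a raised flat panel 50 mm across
- tin_large: the large one of three loose round bare-metal tins, 74 mm across, standing upright; origin at the centre of its underside, z up along its axis
- lid_large (a joint): how far the lid of the large tin is pressed down, in m: 0 = 8 mm proud, 0.008 = fully home with the dark neck below its skirt covered. It starts at 0 to 0.003, moves down under about 4 N of push, stays where it is left and meets a firm stop when home; more than 25 N on a tin counts as rough
- lid_large_top (a point): centre of the flat top of the large tin's lid, the spot to press; it is 51 mm above the tin's underside at joint value 0 and 43 mm above it when home; the lid is 74 mm across, with a raised flat panel 64 mm across
- brass_weight: bystander: loose brass weight with a knob, 27 mm across, 30 mm high; origin at the centre of its underside
- crucible: bystander: loose small white crucible, 36 mm across, 37 mm high; origin at the centre of its underside
- big_cork: bystander: loose large cork, 42 mm across, 26 mm high; origin at the centre of its underside
Mind the look-alikes: they are no part of the job. What is shaped like the tin_large but red or yellow is not meant.

How it is judged:
On the way, in this order (a step that is already met when the one before it is completed fails the run):
1. the small tin's lid is home (value of joint lid_small above 0.0065 m), for 0.2 s.
2. the middle tin's lid is home (value of joint lid_middle above 0.0065 m), for 0.2 s.
3. the large tin's lid is home (value of joint lid_large above 0.0065 m), for 0.2 s.
At the end, for the whole second after the job is handed in: all three lids are home (pressed at least 6.5 of 8 mm); the tins are upright, at rest and within 20 mm of where they stood; the weight, crucible and cork are within 15 mm of where they stood (value of joint each of lid_small, lid_middle, lid_large above 0.0065 m and distance of each of tin_small, tin_middle, tin_large from where it was at the start of the episode below 0.02 m and angle between each of tin_small, tin_middle, tin_large's own z axis and vertical below 0.1 rad and linear speed of each of tin_small, tin_middle, tin_large below 0.01 m/s and distance of each of brass_weight, crucible, big_cork from where it was at the start of the episode below 0.015 m); the robot touches nothing.
It fails at once if the middle tin is touched before the small tin's lid is home (contact force between the fingers and tin_middle above 0.5 N and value of joint lid_small below 0.0065 m).
It fails at once if the large tin is touched before the middle tin's lid is home (contact force between the fingers and tin_large above 0.5 N and value of joint lid_middle below 0.0065 m).
It fails at once if a tin is pressed roughly, with more than 25 N (contact force between the fingers and tin_small above 25 N or contact force between the fingers and tin_middle above 25 N or contact force between the fingers and tin_large above 25 N).
It fails at once if a tin is lifted, tipped, carried or pushed more than 20 mm from its place (distance of any of tin_small, tin_middle, tin_large from where it was at the start of the episode above 0.02 m or angle between any of tin_small, tin_middle, tin_large's own z axis and vertical above 0.3 rad or height (world z) of any of tin_small, tin_middle, tin_large above 0.008 m).
It fails at once if the weight, the crucible or the cork is lifted, or moved more than 15 mm (distance of any of brass_weight, crucible, big_cork from where it was at the start of the episode above 0.015 m or height (world z) of any of brass_weight, crucible, big_cork above 0.008 m).
It also fails if it takes over 48 s, if anything falls off the work surface, if the arm or the gripper's body presses on something with over 40 N, if the wrist force passes 120 N, or if a joint passes its speed limit or range.

## Robot

A 7-joint arm with a two-finger parallel gripper is mounted at the origin on a cart in front of the work surface, level with it; the furniture and walls round the work are solid. World frame = base frame: x ahead of the robot, y to its left, z up, the work surface at z = 0. Lengths are in m, angles in rad, forces in N, time in s.
With the tool pointing down it reaches from about 0.35 to 0.775 m from the base axis. Payload 3.1 kg.
Tool frame: the origin (TCP) lies midway between the tips of the shut fingers; the grasp point (between the pads) lies 19 mm behind it; z points along the fingers, y is the direction in which the jaws open and shut (so a half turn about z gives the same grasp; the last joint's range is limited). The gripper opens to 85 mm and grips with 20 to 120 N. Pads are 22 mm wide; open, the fingers measure 114 mm over their backs; the gripper's body (76 mm by 85 mm) begins 54 mm behind the grasp point. The pads swing forward as they close: fully open they stand 13 mm farther back than shut.
Start: joints at [-1.362, 0.311, 0.014, 1.512, -0.004, 1.319, -0.027], TCP at [0.136, 0.533, 0.231] pointing down, gripper open.
Joint ranges: [-2.7, 2.7], [-0.3, 1.91], [-1.27, 1.3], [0.12, 2.57], [-1.44, 4.58], [0.2, 2.03], [-3.05, 3.05]. Speed limits (rad/s): [2.79, 2.79, 3.14, 3.14, 3.14, 3.14, 3.14].

## Interface

Orientations are given as a unit quaternion [w, x, y, z].
In Python, from cell import * gives the robot as it stands.
- The arm moves only by the shell command python3 -m crank 'ROWS' [FORCE]. ROWS is a JSON object of lists of equal length, an entry for each row: "angular": the turn, a rotation vector about the tool's x, y, z in degrees, a list of three; "slide": the shift along the tool's x, y, z in m, a list of three; "claw": the opening, from 0 (shut) to 1 (fully open). In form: {"angular": [[rx, ry, rz], ...], "slide": [[tx, ty, tz], ...], "claw": [claw, ...]}. A call has 1 to 8 rows; each row shifts and turns the pose as measured when the row begins, along the tool's axes as they then stand; what a row does not reach is not made up. A row lasts 1/8 s, in which the tool goes at most 62.5 mm and 10.7 degrees, less where a joint would pass 70% of its speed; a pose out of reach is approached as far as the arm can. A call is refused whole if a number of a shift passes 0.0625 or a number of a turn 10.7, either way. A call with a gripper value outside its range is refused whole. The fingers move at their own pace and stop on an object; FORCE is the grip in N (left out, the last holds). Time passes only in rows, so rows that do not move let the fingers close. It gives the time, the measured TCP pose, the force and the opening at its end, in the units of the state.
- get_obs(): the state, without advancing time (a new reading comes with each control period).
- capture(name): name is "scene" or "top"; returns a dict with "frame" (384x512x3 uint8, blue, green, red), "camera_matrix" (3x3 intrinsics, pixels), "k1" (the pictures are not rectified: a ray, as slopes to the right and down, at radius r is drawn at 1 + k1 r^2 times it, then the intrinsics apply), "R" (3x3) and "t" (3): a world point X has camera coordinates R X + t. Camera axes: x right, y down, z forward; pixel columns grow to the right and rows downward; lengths in m; the calibration is good to about 2 mm. A picture is of the moment at which its call begins. There is no depth.
- hand_in(): hands the job in, once; it reports no verdict.
The state is a dict: "time": time; "qpos": joint angles; "dq": joint speeds; "effort": joint torques, N m; "ee_pos": TCP position; "tool_rot": TCP orientation; "contact_force": force on the tool from outside, world axes, zero at the start; "moment": the same for the moment, N m; "finger_gap": opening from 0.0 (shut) to 1.0 (fully open).
Only numpy, scipy, OpenCV 4.12 (cv2) and the standard library are available. Lean on these libraries where they do the work, as an engineer would, in place of code of your own. Each camera call takes 0.05 s, during which the arm holds its last target. There are 200 camera calls.

## Working session

There is one attempt and no reset: what is moved stays moved. The work goes in short steps, Python scripts to look and compute and a shell command to move; the robot and the scene stay as the last step left them, time stands still between calls to the robot, and variables do not carry over. Pictures are saved under pics/ and viewed, about 8 in all and at most 12, crops included, and the job is handed in when it is done.

```bash
mkdir -p pics
python3 - <<'E'
from cell import *
import cv2
o=get_obs();print(o)
for n in("scene","top"):
    c=capture(n);cv2.imwrite(f"pics/{n}0.png",c["frame"]);print(n,c["camera_matrix"],c["k1"],c["R"],c["t"])
E
```

```text
{'time': 0.0, 'qpos': array([-1.36169291,  0.31175646,  0.01398149,  1.51308099, -0.00442514,
        1.31919535, -0.02717156]), 'dq': array([ 3.58486767e-04, -1.45725417e-03, -2.11686381e-03,  5.64326664e-04,
       -7.03765940e-05, -5.19417927e-04, -3.62527777e-04]), 'effort': array([ 5.50503864e-04, -3.79918420e+01,  1.46523938e-01, -2.30586505e+01,
        1.24574866e-02,  1.38687188e-02, -4.31308450e-06]), 'ee_pos': array([0.13629143, 0.53208128, 0.23019448]), 'tool_rot': array([-1.15446927e-04,  1.25019220e-01,  9.92153589e-01, -1.19906833e-03]), 'contact_force': array([ 0.06229336,  0.07802115, -0.43386455]), 'moment': array([-0.0286375 , -0.04797707, -0.01173352]), 'finger_gap': 1.0021825047734396}
scene [[409.25396154   0.         261.01470046]
 [  0.         409.25396154 193.07565292]
 [  0.           0.           1.        ]] -0.08027078019486157 [[ 0.74996671 -0.66135306 -0.01273075]
 [-0.51981111 -0.57733903 -0.62966344]
 [ 0.40907988  0.4788442  -0.77676372]] [-0.39742048  0.42937237  1.01767354]
top [[361.24400632   0.         257.25659631]
 [  0.         361.24400632 189.9999807 ]
 [  0.           0.           1.        ]] -0.042560823223709784 [[-0.10757128 -0.99418952  0.00395259]
 [-0.9715251   0.10427313 -0.21275831]
 [ 0.21110993 -0.02672672 -0.97709686]] [0.16476835 0.61014071 0.9464875 ]
```

View pics/scene0.png

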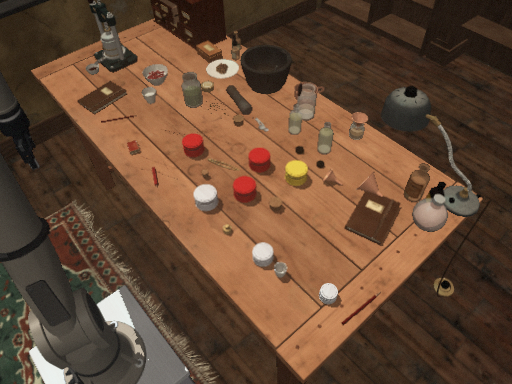

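View pics/top0.png

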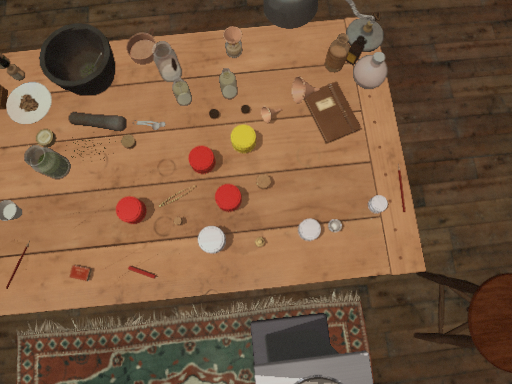

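The scene and top views show the bare tins in the top picture at about (211,239) large, (310,230) middle and (378,204) small. The crucible is at (335,226), the weight at (260,241) and the cork at (264,182). I'll look closer.

Run:
```python
import cv2,numpy as np
t=cv2.imread("pics/top0.png");s=cv2.imread("pics/scene0.png")
a=cv2.resize(t[180:270,190:400],None,fx=3.8,fy=3.8,interpolation=cv2.INTER_CUBIC)   # 798x342
def c(u,v):return cv2.resize(s[v-25:v+25,u-33:u+33],(264,200),interpolation=cv2.INTER_CUBIC)
b=np.hstack([c(206,197),c(263,254),c(328,294)])
b=cv2.copyMakeBorder(b,0,0,0,798-b.shape[1],cv2.BORDER_CONSTANT)
cv2.imwrite("pics/crop0.png",np.vstack([a,b]))
```

```text
(no output)
```

View pics/crop0.png

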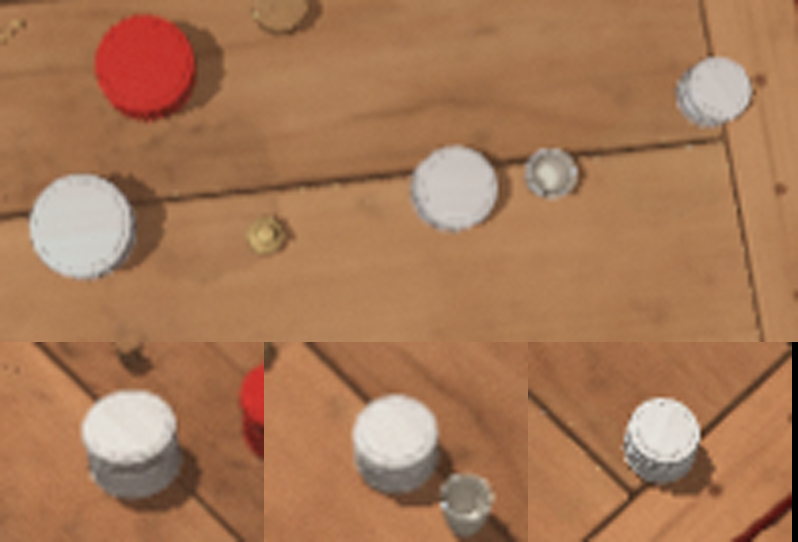

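```bash
cat > h.py <<'E'
from cell import *
import cv2,numpy as np
from scipy.spatial.transform import Rotation as Ro
def ray(c,uv):
    K=c["camera_matrix"];p=cv2.undistortPoints(np.array([[uv]],float),K,np.array([c["k1"],0,0,0,0.]))[0,0]
    return -c["R"].T@c["t"], c["R"].T@np.array([*p,1])
def atz(c,uv,z):
    o,d=ray(c,uv);return o+d*(z-o[2])/d[2]
def tri(cs,uvs):
    A=0;b=0
    for c,uv in zip(cs,uvs):
        o,d=ray(c,uv);d/=np.linalg.norm(d);P=np.eye(3)-np.outer(d,d);A=A+P;b=b+P@o
    return np.linalg.solve(A,b)
def rot(o): return Ro.from_quat(np.roll(o["tool_rot"],-1))
def togo(target,o=None):
    o=o or get_obs();R=rot(o)
    # turn needed to make the tool z point straight down, keeping the yaw
    z=R.apply([0,0,1]);tilt=R.inv().apply(np.cross(z,[0,0,-1]))
    return np.round(R.inv().apply(np.array(target)-o["ee_pos"]),4),np.round(np.degrees(tilt),2)
E
python3 - <<'E'
from h import *
T,S=capture("top"),capture("scene")
for n,z,a,b in(("small",.0355,(379.5,203.4),(329.25,290.5)),("middle",.0415,(309.7,228.9),(263,251)),("large",.0495,(211.3,239.2),(205.25,193.2))):
    p=tri((T,S),(a,b));print(n,atz(T,a,z).round(4),atz(S,b,z).round(4),p.round(4),np.hypot(*p[:2]),togo([*p[:2],.12]))
for n,z,a in(("cruc",.037,(190+552/3.8,180+172/3.8)),("weight",.03,(190+267/3.8,180+234/3.8)),("cork",.026,(264,182)),):print(n,atz(T,a,z).round(3))
E
```

```text
small [ 0.5539 -0.2482  0.0355] [ 0.5552 -0.2505  0.0355] [ 0.5551 -0.2496  0.0333] 0.6086754690527523 (array([-0.5997, -0.6534,  0.1116]), array([-0.08,  0.  , -0.  ]))
middle [ 0.5026 -0.0366  0.0415] [ 0.502  -0.0411  0.0415] [ 0.5038 -0.0379  0.0352] 0.5052089755910085 (array([-0.4974, -0.4612,  0.1113]), array([-0.08,  0.  , -0.  ]))
large [0.5028 0.2394 0.0495] [0.5029 0.2363 0.0495] [0.5038 0.2395 0.0454] 0.5578704156747064 (array([-0.4286, -0.1923,  0.1109]), array([-0.08,  0.  , -0.  ]))
cruc [ 0.505 -0.111  0.037]
weight [0.483 0.105 0.03 ]
cork [0.654 0.075 0.026]
```

```bash
python3 -m crank '{"angular":[[0,0,0],[0,0,0],[0,0,0],[0,0,0],[0,0,0],[0,0,0],[0,0,0],[0,0,0]],"slide":[[-0.03,-0.033,0],[-0.04,-0.044,0],[-0.04,-0.044,0],[-0.04,-0.044,0],[-0.04,-0.044,0],[-0.04,-0.044,0],[-0.04,-0.044,0],[-0.04,-0.044,0]],"claw":[0,0,0,0,0,0,0,0]}' 20; python3 -c "
from h import *
print(togo([.555,-.2495,.12]),get_obs()['qpos'].round(2))"
```

```text
time: 1.2
ee_pos: [0.3569, 0.1177, 0.2292]
tool_rot: [0.0, 0.119, 0.993, 0.001]
contact_force: [1.8, 0.8, 0.4]
finger_gap: 0.0
(array([-0.2793, -0.3101,  0.1086]), array([0.13, 0.02, 0.  ])) [-0.84 -0.07  0.45  1.94  0.03  1.26  0.94]
```

```bash
python3 -m crank '{"angular":[[0,0,0],[0,0,0],[0,0,0],[0,0,0],[0,0,0],[0,0,0],[0,0,0],[0,0,0]],"slide":[[-0.04,-0.044,0],[-0.04,-0.044,0],[-0.04,-0.044,0],[-0.04,-0.044,0],[-0.04,-0.044,0],[-0.04,-0.044,0],[-0.03,-0.034,0.03],[-0.01,-0.01,0.03]],"claw":[0,0,0,0,0,0,0,0]}'; python3 -c "
from h import *
print(togo([.555,-.2495,.07]),get_obs()['qpos'].round(2))"
```

```text
time: 2.2
ee_pos: [0.5646, -0.2628, 0.1691]
tool_rot: [0.005, 0.118, 0.993, 0.001]
contact_force: [0.5, 1.2, 0.1]
finger_gap: 0.001
(array([0.0134, 0.0104, 0.099 ]), array([ 0.2 ,  0.56, -0.  ])) [-0.07  0.58  0.77  1.43 -0.41  1.29  2.06]
```

```bash
python3 -m crank '{"angular":[[0.2,0.5,0],[0,0,0],[0,0,0],[0,0,0]],"slide":[[0.013,0.01,0.03],[0,0,0.04],[0,0,0.03],[0,0,0]],"claw":[0,0,0,0]}'
python3 - <<'E'
from h import *
print(togo([.555,-.2495,.038]))
T,S=capture("top"),capture("scene")
a=cv2.resize(T["frame"][165:240,330:430],(533,400),interpolation=cv2.INTER_CUBIC)
b=cv2.resize(S["frame"][255:330,295:345],(267,400),interpolation=cv2.INTER_CUBIC)
cv2.imwrite("pics/s1.png",np.hstack([a,b]))
E
```

```text
time: 2.7
ee_pos: [0.5523, -0.2507, 0.0617]
tool_rot: [-0.003, 0.12, 0.993, 0.0]
contact_force: [-0.2, -0.0, 1.1]
finger_gap: 0.0
(array([-0.0025,  0.0018,  0.0237]), array([-0.04, -0.36, -0.  ]))
```

View pics/s1.png

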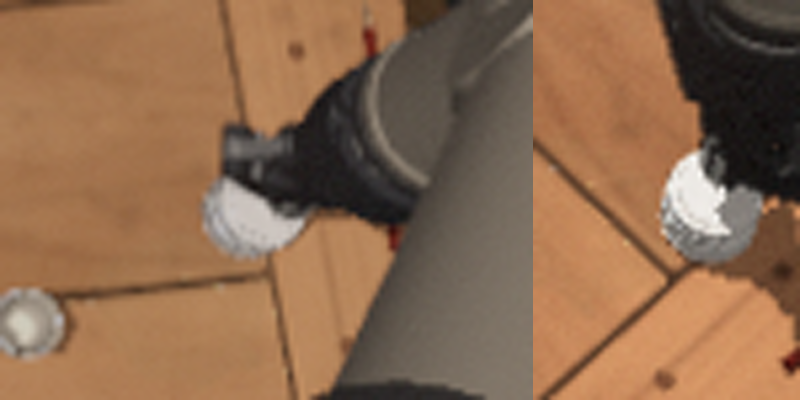

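The shut fingertips hang over the small lid, at about (245,185) in the left crop. I'll descend in small steps.

```bash
python3 -m crank '{"angular":[[0,-0.3,0],[0,0,0],[0,0,0],[0,0,0],[0,0,0],[0,0,0]],"slide":[[-0.0025,0.002,0.01],[0,0,0.01],[0,0,0.003],[0,0,0.002],[0,0,0.002],[0,0,0]],"claw":[0,0,0,0,0,0]}'
```

```text
time: 3.55
ee_pos: [0.5606, -0.2526, 0.0404]
tool_rot: [0.006, 0.119, 0.993, -0.003]
contact_force: [0.5, 0.2, 0.2]
finger_gap: 0.001
```

```bash
python3 -m crank '{"angular":[[0,0,0],[0,0,0]],"slide":[[0,0,0],[0,0,0]],"claw":[0,0]}'; python3 -c "
from h import *
print(togo([.555,-.2495,.034]),get_obs()['dq'].round(3))"
```

```text
time: 3.8
ee_pos: [0.5608, -0.2528, 0.0407]
tool_rot: [0.007, 0.119, 0.993, -0.003]
contact_force: [-0.2, 0.6, -0.2]
finger_gap: -0.004
(array([0.0065, 0.0019, 0.0066]), array([-0.2,  0.8,  0. ])) [-0.    -0.002  0.001 -0.001 -0.    -0.     0.   ]
```

```bash
python3 -m crank '{"angular":[[-0.2,0.7,0],[0,0,0],[0,0,0],[0,0,0]],"slide":[[0.006,0.002,0],[0,0,0.003],[0,0,0.002],[0,0,0.002]],"claw":[0,0,0,0]}'; python3 -c "
from h import *
print(togo([.555,-.2495,.030]))"
```

```text
time: 4.3
ee_pos: [0.5553, -0.2493, 0.0344]
tool_rot: [0.001, 0.119, 0.993, 0.0]
contact_force: [-1.1, -0.4, 4.1]
finger_gap: 0.003
(array([ 0.0002, -0.0002,  0.0044]), array([0.03, 0.09, 0.  ]))
```

Contact has been made, at about 4 N with the tip at z 0.034.

```bash
python3 -m crank '{"angular":[[0,0,0],[0,0,0]],"slide":[[0,0,0.003],[0,0,0.003]],"claw":[0,0]}'; python3 -m crank '{"angular":[[0,0,0],[0,0,0]],"slide":[[0,0,0.002],[0,0,0.001]],"claw":[0,0]}'
```

```text
time: 4.55
ee_pos: [0.5553, -0.2494, 0.029]
tool_rot: [0.001, 0.119, 0.993, 0.0]
contact_force: [-6.2, 3.6, 18.9]
finger_gap: -0.001
time: 4.8
ee_pos: [0.5553, -0.2494, 0.0291]
tool_rot: [0.001, 0.119, 0.993, 0.001]
contact_force: [-3.2, 2.0, 6.9]
finger_gap: 0.002
```

```bash
python3 -m crank '{"angular":[[0,0,0],[0,0,0],[0,0,0],[0,0,0],[0,0,0],[0,0,0],[0,0,0],[0,0,0]],"slide":[[0,0,-0.02],[0,0,-0.05],[0.018,0.034,0],[0.025,0.048,0],[0.025,0.048,0],[0.02,0.038,0],[0.01,0.017,0],[0,0,0]],"claw":[0,0,0,0,0,0,0,0]}'
python3 - <<'E'
from h import *
print(togo([.503,-.038,.065]))
T,S=capture("top"),capture("scene")
a=cv2.resize(T["frame"][165:240,290:410],(640,400),interpolation=cv2.INTER_CUBIC)
b=cv2.resize(S["frame"][268:318,308:350],(160,190),interpolation=cv2.INTER_CUBIC)
b=cv2.copyMakeBorder(b,0,210,0,0,cv2.BORDER_CONSTANT)
cv2.imwrite("pics/s2.png",np.hstack([a,b]))
E
```

```text
time: 5.8
ee_pos: [0.5037, -0.0414, 0.096]
tool_rot: [0.002, 0.12, 0.993, -0.0]
contact_force: [-0.1, -0.7, 0.9]
finger_gap: -0.001
(array([0.0016, 0.0031, 0.031 ]), array([-0.01,  0.27,  0.  ]))
```

View pics/s2.png

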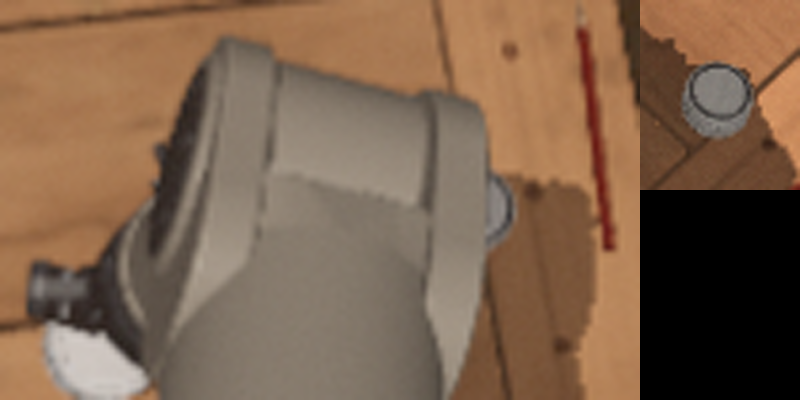

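The small tin stands in the arm's shadow, upright in its place, and its lid now sits flush on the body at (718,95). The fingers are over the middle lid. Next is the descent; contact should come at z 0.040 to 0.043 and home at 0.035.

```bash
python3 -m crank '{"angular":[[0,0.2,0],[0,0,0],[0,0,0],[0,0,0]],"slide":[[0.0015,0.003,0.02],[0,0,0.015],[0,0,0.005],[0,0,0]],"claw":[0,0,0,0]}'; python3 -c "
from h import *
print(togo([.503,-.038,.045]))"
```

```text
time: 6.4
ee_pos: [0.5056, -0.0481, 0.0558]
tool_rot: [0.003, 0.126, 0.992, -0.003]
contact_force: [1.0, 0.7, 0.2]
finger_gap: 0.0
(array([0.0051, 0.0092, 0.0107]), array([-0.31,  0.41,  0.  ]))
```

```bash
python3 -m crank '{"angular":[[-0.3,0.4,0],[0,0,0],[0,0,0],[0,0,0]],"slide":[[0.005,0.009,0],[0,0,0.005],[0,0,0.004],[0,0,0]],"claw":[0,0,0,0]}'; python3 -c "
from h import *
print(togo([.503,-.038,.045]))"
```

```text
time: 6.9
ee_pos: [0.5039, -0.0376, 0.0472]
tool_rot: [0.001, 0.126, 0.992, 0.0]
contact_force: [0.4, 0.8, -0.4]
finger_gap: -0.0
(array([ 0.0008, -0.0006,  0.0022]), array([ 0.06,  0.13, -0.  ]))
```

```bash
python3 -m crank '{"angular":[[0,0,0],[0,0,0],[0,0,0]],"slide":[[0,0,0.003],[0,0,0.002],[0,0,0.002]],"claw":[0,0,0]}'; python3 -m crank '{"angular":[[0,0,0],[0,0,0]],"slide":[[0,0,0.0025],[0,0,0.0015]],"claw":[0,0]}'
```

```text
time: 7.28
ee_pos: [0.5042, -0.0377, 0.0402]
tool_rot: [0.001, 0.126, 0.992, 0.0]
contact_force: [-0.8, 1.1, 4.1]
finger_gap: 0.0
time: 7.52
ee_pos: [0.5042, -0.0377, 0.0365]
tool_rot: [0.001, 0.126, 0.992, 0.001]
contact_force: [-1.7, -0.0, 3.6]
finger_gap: -0.004
```

```bash
python3 -m crank '{"angular":[[0,0,0],[0,0,0],[0,0,0]],"slide":[[0,0,0.0015],[0,0,0.001],[0,0,0.001]],"claw":[0,0,0]}'
```

```text
time: 7.9
ee_pos: [0.5043, -0.0377, 0.035]
tool_rot: [0.001, 0.126, 0.992, 0.002]
contact_force: [-4.5, 0.5, 12.1]
finger_gap: 0.001
```

The middle lid is home, with a firm stop at 0.035. Next I'll rise and go over to the large tin.

```bash
python3 -m crank '{"angular":[[0,0,0],[0,0,0],[0,0,0],[0,0,0],[0,0,0],[0,0,0],[0,0,0],[0,0,0]],"slide":[[0,0,-0.02],[0,0,-0.055],[0.01,0.039,0],[0.015,0.058,0],[0.015,0.058,0],[0.015,0.058,0],[0.01,0.04,0],[0,0,0]],"claw":[0,0,0,0,0,0,0,0]}'
python3 - <<'E'
from h import *
print(togo([.5035,.239,.075]))
T,S=capture("top"),capture("scene")
a=cv2.resize(T["frame"][195:270,190:340],(800,400),interpolation=cv2.INTER_CUBIC)
b=cv2.resize(S["frame"][170:285,180:300],(200,192),interpolation=cv2.INTER_CUBIC);c=cv2.resize(S["frame"][230:275,238:298],(256,192),interpolation=cv2.INTER_CUBIC)
b=cv2.copyMakeBorder(np.hstack([b,c]),0,0,0,344,cv2.BORDER_CONSTANT)
cv2.imwrite("pics/s3.png",np.vstack([a,b]))
E
```

```text
time: 8.9
ee_pos: [0.5077, 0.2311, 0.1106]
tool_rot: [0.004, 0.128, 0.992, 0.002]
contact_force: [-1.1, -0.3, -0.7]
finger_gap: -0.001
(array([0.0063, 0.0064, 0.0356]), array([ 0.29,  0.47, -0.  ]))
```

View pics/s3.png

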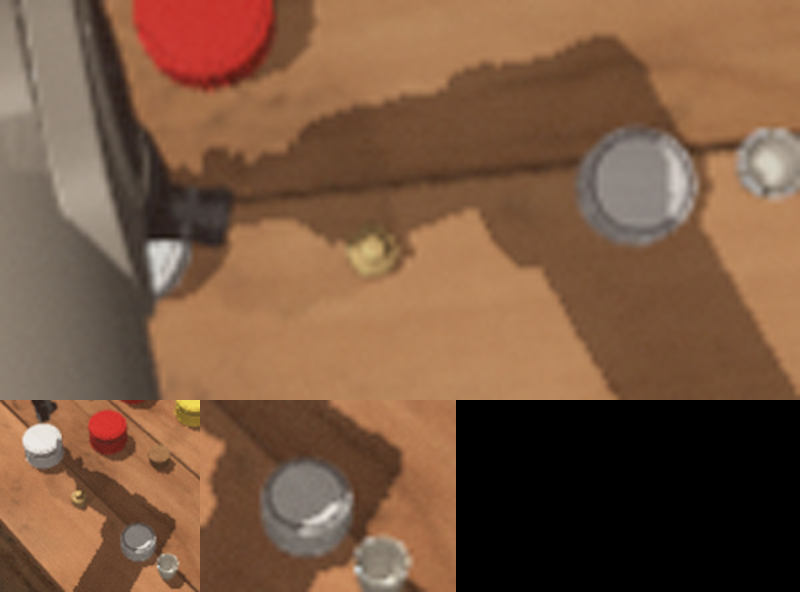

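The middle lid is flush at (310,505), and the tin, crucible and weight haven't moved. The hand is above the large tin at the left.

```bash
python3 -m crank '{"angular":[[0.3,0.5,0],[0,0,0],[0,0,0],[0,0,0]],"slide":[[0.006,0.006,0.01],[0,0,0.025],[0,0,0.008],[0,0,0]],"claw":[0,0,0,0]}'; python3 -c "
from h import *
print(togo([.5035,.239,.055]))"
```

```text
time: 9.5
ee_pos: [0.5047, 0.2273, 0.0659]
tool_rot: [-0.001, 0.137, 0.991, -0.003]
contact_force: [0.1, -0.7, -0.5]
finger_gap: 0.001
(array([0.0044, 0.011 , 0.0109]), array([-0.29, -0.02, -0.  ]))
```

```bash
python3 -m crank '{"angular":[[-0.3,0,0],[0,0,0],[0,0,0],[0,0,0]],"slide":[[0.0045,0.011,0],[0,0,0.006],[0,0,0.004],[0,0,0]],"claw":[0,0,0,0]}'; python3 -c "
from h import *
print(togo([.5035,.239,.055]))"
```

```text
time: 10.0
ee_pos: [0.5046, 0.2404, 0.0569]
tool_rot: [0.001, 0.137, 0.991, 0.001]
contact_force: [-0.4, -0.6, 0.3]
finger_gap: 0.003
(array([ 0.0006, -0.0017,  0.0019]), array([0.17, 0.1 , 0.  ]))
```

```bash
python3 -m crank '{"angular":[[0,0,0],[0,0,0],[0,0,0],[0,0,0]],"slide":[[0,0,0.003],[0,0,0.003],[0,0,0.002],[0,0,0.002]],"claw":[0,0,0,0]}'; python3 -m crank '{"angular":[[0,0,0],[0,0,0]],"slide":[[0,0,0.0015],[0,0,0.0015]],"claw":[0,0]}'
```

```text
time: 10.5
ee_pos: [0.505, 0.2403, 0.0475]
tool_rot: [0.001, 0.137, 0.991, 0.002]
contact_force: [-1.5, -0.2, 4.0]
finger_gap: 0.0
time: 10.75
ee_pos: [0.505, 0.2403, 0.0447]
tool_rot: [0.001, 0.137, 0.991, 0.002]
contact_force: [-1.6, -0.6, 4.1]
finger_gap: -0.0
```

```bash
python3 -m crank '{"angular":[[0,0,0],[0,0,0],[0,0,0],[0,0,0]],"slide":[[0,0,0.0015],[0,0,0.001],[0,0,0.001],[0,0,0.001]],"claw":[0,0,0,0]}'
```

```text
time: 11.25
ee_pos: [0.505, 0.2403, 0.0431]
tool_rot: [0.0, 0.137, 0.991, 0.003]
contact_force: [-3.4, -0.7, 9.5]
finger_gap: -0.002
```

The large lid has reached its stop at 0.043. I'll rise clear and check.

```bash
python3 -m crank '{"angular":[[0,0,0],[0,0,0],[0,0,0],[0,0,0],[0,0,0],[0,0,0]],"slide":[[0,0,-0.02],[0,0,-0.06],[0,0.05,-0.06],[0,0.06,0],[0,0.06,0],[0,0,0]],"claw":[0,0,0,0,0,0]}'
python3 - <<'E'
from h import *
T,S=capture("top"),capture("scene")
a=cv2.resize(T["frame"][180:270,190:400],None,fx=3.8,fy=3.8,interpolation=cv2.INTER_CUBIC)
s=S["frame"]
c=lambda u,v:cv2.resize(s[v-25:v+25,u-33:u+33],(264,200),interpolation=cv2.INTER_CUBIC)
b=np.hstack([c(206,197),c(263,254),c(328,294)])
cv2.imwrite("pics/end.png",np.vstack([a,cv2.copyMakeBorder(b,0,0,0,798-b.shape[1],cv2.BORDER_CONSTANT)]))
E
```

```text
time: 12.0
ee_pos: [0.5515, 0.3991, 0.174]
tool_rot: [0.001, 0.139, 0.99, 0.003]
contact_force: [-0.6, -0.1, 0.3]
finger_gap: -0.002
```

View pics/end.png

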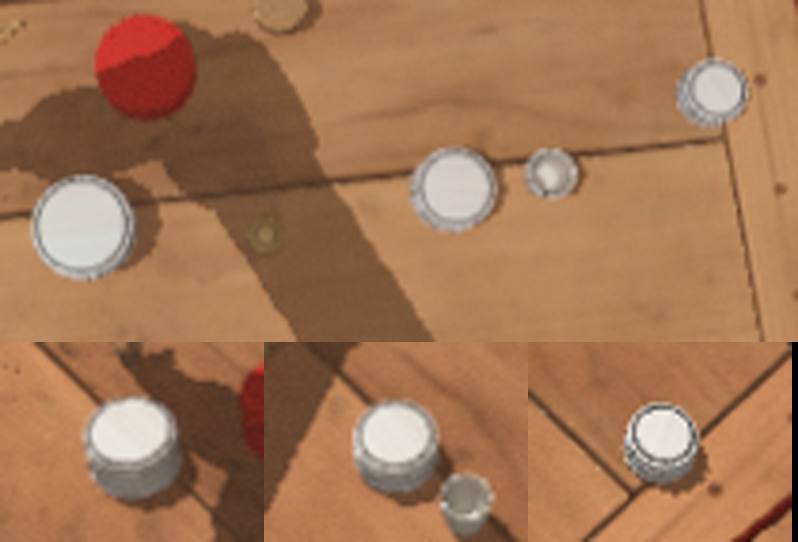

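All three lids sit low and flush at (83,227), (455,188) and (716,90). The tins, crucible, weight and cork are where they stood, and the hand is clear.

```bash
python3 -c "
from cell import *
print(hand_in())"
```

```text
the job is handed in; nothing more can be done
None
```

I pressed the three lids home with the shut fingertips, smallest tin first, then the middle one, then the largest, and handed the job in at about 12 s. `hand_in()` reports no verdict.

| Tin | Fingertip height at the stop | Expected when home | Highest vertical force read |
|---|---|---|---|
| Small | 29.0 mm | 29 mm | 18.9 N |
| Middle | 35.0 mm | 35 mm | 12.1 N |
| Large | 43.1 mm | 43 mm | 9.5 N |

- **Force:** The small tin's stop was met harder than I meant, about 20 N in total with the sideways part. I used smaller steps for the other two. Forces were read only at the end of each call, so a brief higher peak cannot be ruled out.
- **Final pictures:** All three lids look flush and the tins upright, with no visible shift. The weight, crucible and cork look unmoved, and the hand was clear of everything.
- **What disagreed:** The two cameras differed by up to about 4.5 mm on a lid centre. The tool also drifted 6 to 12 mm sideways on the way down to each tin, and I corrected that before contact each time.

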